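Lock the stand's sprung leg at its length mark and keep holding it

ROBOT

A 6-joint arm with a two-finger parallel gripper is mounted at the origin on the work surface. World frame = base frame: x ahead of the robot, y to its left, z up, the work surface at z = 0. Lengths are in m, angles in degrees, forces in N, time in s.
With the tool pointing down it reaches from about 0.3 to 0.875 m from the base axis. Payload 4.2 kg.
Tool frame: the origin (TCP) lies at the very end of the fingers, on their centre line; the grasp point (between the pads) lies 19 mm behind it (arm.hold_point_z is the distance from the TCP to the grasp point, in m); z points along the fingers, y is the direction in which the jaws open and shut (so a half turn about z gives the same grasp; the last joint's range is limited). The gripper opens to 85 mm and grips with 20 to 120 N. Pads are 22 mm wide; open, the fingers measure 114 mm over their backs; the gripper's body (76 mm by 85 mm) begins 54 mm behind the grasp point. The pads swing forward as they close: fully open they stand 13 mm farther back than shut.
Start: joints at [75.229, 18.312, 89.639, -0, 72.044, -1.146], TCP at [0.135, 0.559, 0.231] pointing down, gripper open.
Joint ranges: [-177.97, 177.97], [-48.28, 115.42], [12.27, 149.76], [-77.06, 257.06], [2.81, 150.46], [-146.56, 146.56]. Speed limits (degrees/s): [147.25, 147.25, 180, 180, 180, 180].

INTERFACE

Orientations are given as a 3x3 rotation matrix whose columns are the frame's x, y, z axes.
In Python, from bench import monitor, viewer, workorder, arm gives the robot as it stands.
- The arm moves only by the tool move_arm, never from a script. Its arguments are lists of equal length, an entry for each row: "linear": the shift along the tool's x, y, z in mm, a list of three; "turn": the turn, a rotation vector about the tool's x, y, z in rad, a list of three. In form: {"linear": [[x, y, z], ...], "turn": [[ax, ay, az], ...]}. A call has 1 to 12 rows; each row is the pose to reach, as a shift and turn from the pose commanded when the call began, along the tool's axes at that moment; what a row does not reach only later rows make up. A row lasts 1/10 s, in which the tool goes at most 50 mm and 8.59 degrees, less where a joint would pass 70% of its speed; a pose out of reach is approached as far as the arm can. A call with a gripper value outside its range is refused whole. "hand" is the gripper command: -1 is shut, 1 is fully open, values between are in proportion, set as the call begins (left out, the last holds). The fingers move at their own pace and stop on an object; "squeeze" is the grip in N (left out, the last holds). Time passes only in rows, so rows that repeat a pose let the fingers close. It gives the time, the measured TCP pose, the force and the opening at its end, in the units of the state.
- monitor.read_state(): the state, without advancing time (a new reading comes with each control period).
- viewer.grab_frame(name): name is "scene" or "top" or "wrist"; returns the picture (384x512x3 uint8, blue, green, red); there is no depth.
- viewer.camera_model(name): a dict with "fx", "fy", "cx", "cy" (pixels), "extrinsics" (4x4, takes a point from camera to world coordinates). Camera axes: x right, y up, looking along -z (the intrinsics and any distortion apply to the point x, -y, -z); pixel columns grow to the right and rows downward; lengths in m; the calibration is good to about 2 mm. The wrist camera is an equidistant fisheye: a pixel r from the principal point sees the ray r / f radians off the axis. A picture is of the moment at which its call begins: read the wrist's pose just before it. camera_model takes no time and is no camera call; for the wrist camera it gives the pose at the moment of the call.
- workorder.close_job(): hands the job in, once; it reports no verdict.
The state is a dict: "time": time; "joints": joint angles; "qvel": joint speeds; "joint_efforts": joint torques, N m; "tool_pos": TCP position; "orientation": TCP orientation; "force": force on the tool from outside, world axes, zero at the start; "wrist_torque": the same for the moment, N m; "width": opening from 0.0 (shut) to 1.0 (fully open).
Only numpy, scipy, OpenCV 4.12 (cv2) and the standard library are available. Lean on these libraries where they do the work, as an engineer would, in place of code of your own. Each camera call takes 0.05 s, during which the arm holds its last target.

TASK

Push the little stand's sprung sliding leg in by its cross foot until the black ring on the leg is level with the mouth of the clamp, and only then, while holding the leg there, slide the open cam lever fully closed with the same hand so that it lies along the leg. Finish while still holding the leg at the ring with the lever closed: do not let go or back off at the end. Leave the canister, lens, lens hood and cup beside it alone.

Things in the scene. Friction and masses are not known exactly. Their poses are not given: they have to be found in the camera images.
- stand: Fixed aluminium clamp block (115 x 90 mm, top 49 mm above the shelf) on a steel plate, with a ball mount at its rear. Origin at shelf height. x runs along the leg into the clamp (pushing the leg along +x shortens it), y to the left seen along +x, z up. Clamp's mouth face at x = -15 mm, leg's centre line at y = 0.
- leg: Sliding T-shaped leg: a 24 x 16 mm bar along the stand's x and a cross foot at its outer end: 210 mm long along y (105 each side), 14 thick along x, 8 to 45 mm above the shelf. Origin: middle of the foot's front (outer) face, at its lower edge; axes as the stand's. Slides up to 105 mm in. It can be pushed anywhere along the foot; pressing steadily on the front face counts as holding, as does gripping.
- foot_face (a point): Middle of the cross foot's front face, 28 mm above the shelf; moves with the leg. A spring always pushes the leg out: 4.5 N at the start, 50 N/m more on the way in (6 to 8.5 N at the mark). Even the closed lever does not carry this spring: the leg slides back out as soon as it is not held.
- ring (a point): The length mark: top centre of a black rubber ring 4 mm wide round the leg bar, 37 mm above the shelf. It sits 50 to 80 mm from the foot's front face, at another place each time, and moves with the leg (fixed to it).
- mouth (a point): Middle of the clamp's mouth face, where the leg enters, 37 mm above the shelf; axes as the stand's. The leg is at its mark when the ring's centre is level with this face (same stand x).
- lever (a joint): Angle of the cam lever in rad: 0 = fully closed (stop), straight along the leg towards the foot; it starts open at 0.40 to 0.54, swung to the stand's +y side, across above the leg. Can open to 0.9. Stays where it is left; needs about 2 to 3 N at the hand (0.22 N m of friction).
- lever_pivot (a point): On the lever's upright hinge axis, at the stand's x = 0, y = -40 mm, 59 mm above the shelf, the middle height of the lever. The lever is a straight charcoal bar 14 mm wide, 52 to 66 mm above the shelf: it passes 7 mm above the cross foot and, with the leg at its mark, reaches out beyond the foot's front face.
- lever_tip (a point): Free end of the lever, 160 mm from the pivot, 59 mm above the shelf. Fingers pressing low on the foot's front face on the lever's +y side (85 mm left of the leg at first) can slide along the foot towards -y and so sweep the lever closed while the leg stays held; the lever is closed when its +y side has come to the stand's y = -33 mm.
- canister: Bystander: twist cap canister of translucent blue plastic, 56 mm across, 76 mm tall, upright. Origin: centre of its underside.
- lens: Bystander: silver macro lens standing upright, 66 mm across, 90 mm tall. Origin: centre of its underside.
- hood: Bystander: charcoal lens hood, an open ring 76 mm across, 42 mm tall. Origin: centre of its underside.
- espresso: Bystander: white ceramic espresso cup, 64 mm across, 55 mm tall. Origin: centre of its underside.

How it is judged (in metres and radians):
On the way, in this order (a step that is already met when the one before it is completed fails the run):
1. the leg is held at its mark (within 5 mm) by the fingers, the lever still open (over 0.32 rad) (not (x of ring in the frame of mouth above 0.005 m or x of ring in the frame of mouth below -0.005 m) and contact force between the fingers and leg above 1.5 N and value of joint lever above 0.32 rad), for 0.2 s.
2. the lever is closed (under 0.10 rad) with the leg held at its mark (not (x of ring in the frame of mouth above 0.005 m or x of ring in the frame of mouth below -0.005 m) and contact force between the fingers and leg above 1.5 N and value of joint lever below 0.1 rad), for 0.2 s.
At the end, for the whole second after the job is handed in: The ring is within 5 mm of the mouth face along the leg, the lever is closed (under 0.10 rad), and the fingers still hold the leg there with more than 1.5 N, the leg at rest (all of step 2 and linear speed of leg below 0.02 m/s); the arm keeps its last pose, push and grip.
It fails at once if the lever is more than half closed (under 0.22 rad) while the leg is over 9 mm off its mark (value of joint lever below 0.22 rad and (x of ring in the frame of mouth above 0.009 m or x of ring in the frame of mouth below -0.009 m)).
It fails at once if a bystander is moved by over 20 mm or tipped (distance of any of canister, lens, hood, espresso from where it was at the start of the episode above 0.02 m or angle between any of canister, lens, hood, espresso's own z axis and vertical above 0.4 rad).
It also fails if it takes over 42 s, if anything falls off the work surface, if the arm or the gripper's body presses on something with over 40 N, if the wrist force passes 120 N, or if a joint passes its speed limit or range.

## Working session

There is one attempt and no reset: what is moved stays moved. The work goes in short steps, Python scripts to look and compute and a tool call to move; the robot and the scene stay as the last step left them, time stands still between calls to the robot, and variables do not carry over. Pictures are saved under pics/ and viewed, and the job is handed in when it is done.

Besides the shell and the picture viewer there is one more tool, called after "Emit:" as name(argument=value, ...) on one line, values as JSON. move_arm: Moves the arm, as the interface text tells. Its arguments: {"type":"object","properties":{"linear":{"type":"array"},"turn":{"type":"array"},"hand":{"type":"number"},"squeeze":{"type":"number"}},"required":["linear","turn"]}

```bash
ls; mkdir -p pics; python3 - <<'E'
from bench import monitor, viewer, workorder, arm
import cv2
s=monitor.read_state(); print(s)
for n in ["scene","top","wrist"]:
    m=viewer.camera_model(n); print(n,m)
    cv2.imwrite(f"pics/{n}0.png",viewer.grab_frame(n))
E
```

```text
pics
{'time': 0.0, 'joints': array([ 7.52303795e+01,  1.83531988e+01,  8.97071109e+01,  6.94507396e-04,
        7.20440017e+01, -1.14693939e+00]), 'qvel': array([ 0.09982602,  0.04932523,  0.04834987,  0.07553135, -0.04775503,
       -0.03725484]), 'joint_efforts': array([-1.26193132e-03, -4.15499175e+01, -2.34166646e+01, -3.87824712e-04,
        8.05388612e-03, -4.27809118e-05]), 'tool_pos': array([0.1353113 , 0.55835869, 0.23046187]), 'orientation': array([[-9.71866947e-01,  2.35530066e-01, -4.75275290e-04],
       [ 2.35530540e-01,  9.71865359e-01, -1.75748281e-03],
       [ 4.79635490e-05, -1.81998130e-03, -9.99998343e-01]]), 'force': array([0.20851194, 0.33073884, 0.09509986]), 'wrist_torque': array([0.06575373, 0.00818504, 0.00356763]), 'width': 0.996400903242838}
scene {'fx': 347.8822880695356, 'fy': 347.8822880695356, 'cx': 258.22657400075957, 'cy': 194.86507500042245, 'extrinsics': array([[ 0.85597204, -0.40641404,  0.3195927 ,  0.88497986],
       [ 0.51701046,  0.66868726, -0.53437583, -0.4895604 ],
       [ 0.00347027,  0.62264354,  0.78249791,  0.7797407 ],
       [ 0.        ,  0.        ,  0.        ,  1.        ]])}
top {'fx': 377.3433067949497, 'fy': 377.3433067949497, 'cx': 262.0685817445519, 'cy': 194.01949084434696, 'extrinsics': array([[ 0.06233383,  0.97586852, -0.20927283,  0.38111835],
       [-0.99804918,  0.06020998, -0.01651056, -0.00861225],
       [-0.00351182,  0.20989374,  0.9777179 ,  1.07941868],
       [ 0.        ,  0.        ,  0.        ,  1.        ]])}
wrist {'fx': 297.3186396354542, 'fy': 297.3186396354542, 'cx': 252.5874531933768, 'cy': 195.38203221204512, 'extrinsics': array([[ 0.23500139, -0.93363787, -0.27036028,  0.06692549],
       [ 0.97199434,  0.22539565,  0.06651165,  0.57632891],
       [-0.00115976, -0.278419  ,  0.96045901,  0.37184644],
       [ 0.        ,  0.        ,  0.        ,  1.        ]])}
```

View pics/scene0.png

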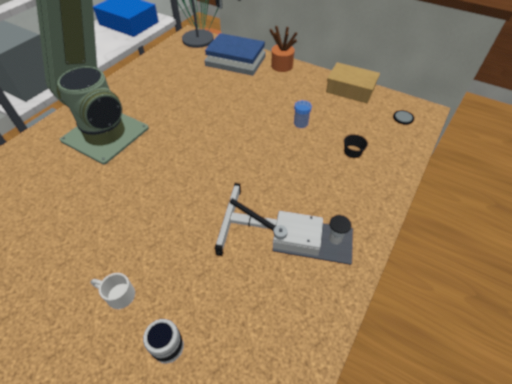

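View pics/top0.png

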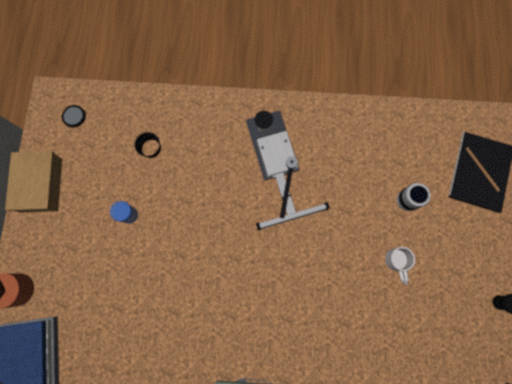

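View pics/wrist0.png

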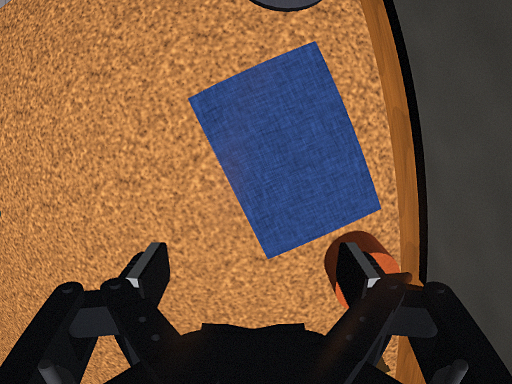

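The top view shows the foot's end caps at about (258,226) and (328,206), the lever pivot at (291,162) and the lever tip at (283,217). The leg runs away from the robot. I'll zoom in to get exact positions.

```bash
cat > h.py <<'E'
from bench import monitor, viewer, workorder, arm
import cv2, numpy as np
def ray(m,uv):
    E=m["extrinsics"]; d=np.array([(uv[0]-m["cx"])/m["fx"],-(uv[1]-m["cy"])/m["fy"],-1.])
    return E[:3,3],E[:3,:3]@d
def onplane(m,uv,z):
    o,d=ray(m,uv); return o+d*(z-o[2])/d[2]
def rayw(m,uv):
    E=m["extrinsics"]; a=np.array([(uv[0]-m["cx"])/m["fx"],(uv[1]-m["cy"])/m["fy"]]); r=np.hypot(*a)
    s=np.sin(r)/r; return E[:3,3],E[:3,:3]@np.array([a[0]*s,-a[1]*s,-np.cos(r)])
def onplanew(m,uv,z):
    o,d=rayw(m,uv); return o+d*(z-o[2])/d[2]
def proj(m,p):
    E=m["extrinsics"]; c=E[:3,:3].T@(np.array(p)-E[:3,3]); return np.array([m["cx"]+m["fx"]*c[0]/-c[2], m["cy"]-m["fy"]*c[1]/-c[2]])
def projw(m,p):
    E=m["extrinsics"]; c=E[:3,:3].T@(np.array(p)-E[:3,3]); x,y,z=c[0],-c[1],-c[2]
    rr=np.hypot(x,y); th=np.arctan2(rr,z); return np.array([m["cx"]+m["fx"]*th*x/rr,m["cy"]+m["fy"]*th*y/rr])
def crop(img,u0,v0,u1,v1,k,name):
    cv2.imwrite(name,cv2.resize(img[v0:v1,u0:u1],None,fx=k,fy=k,interpolation=cv2.INTER_CUBIC))
E
python3 - <<'E'
from h import *
t=cv2.imread("pics/top0.png"); s=cv2.imread("pics/scene0.png")
crop(t,240,100,350,240,4,"pics/tz.png"); crop(s,205,170,365,275,4,"pics/sz.png")
m=viewer.camera_model("top")
for uv,z in [((258,226),.045),((328,206),.045),((291,162),.066),((283,217),.066),((120,212),.076),((415,196),.09),((148,145),.042),((400,259),.055)]:
    print(uv,onplane(m,uv,z).round(3))
E
```

```text
(258, 226) [0.512 0.014 0.045]
(328, 206) [ 0.58  -0.176  0.045]
(291, 162) [ 0.694 -0.067  0.066]
(283, 217) [ 0.538 -0.052  0.066]
(120, 212) [0.523 0.388 0.076]
(415, 196) [ 0.613 -0.401  0.09 ]
(148, 145) [0.728 0.348 0.042]
(400, 259) [ 0.446 -0.371  0.055]
```

View pics/tz.png

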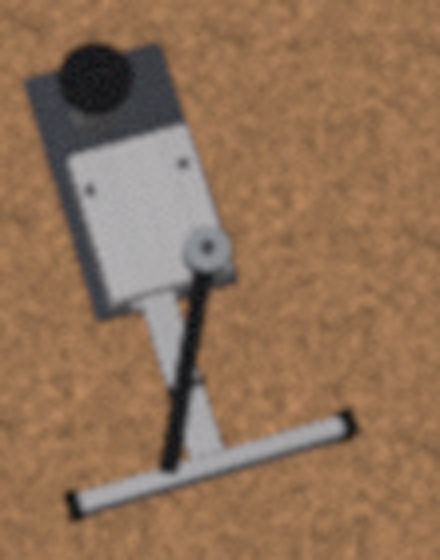

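View pics/sz.png

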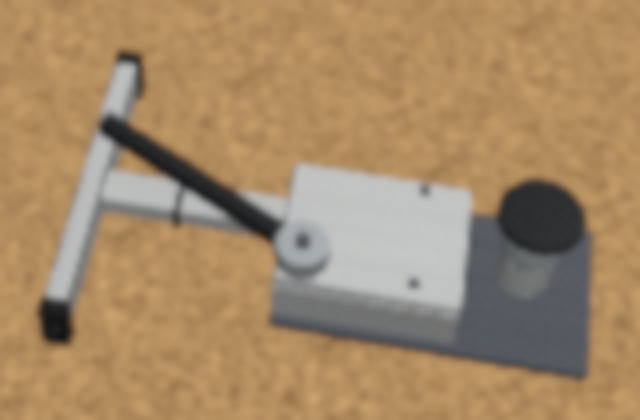

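Emit:
move_arm(linear=[[-25,-26,0],[-50,-52,0],[-75,-78,0],[-100,-104,0],[-125,-130,0],[-150,-156,0],[-175,-182,0],[-200,-208,0],[-225,-234,0],[-250,-260,0],[-275,-286,0],[-300,-312,0]], turn=[[0,0,0.12],[0,0,0.24],[0,0,0.36],[0,0,0.48],[0,0,0.6],[0,0,0.72],[0,0,0.84],[0,0,0.96],[0,0,1.08],[0,0,1.2],[0,0,1.32],[0,0,1.44]], hand=-1, squeeze=40)

```text
time: 1.35
tool_pos: [0.3539, 0.1835, 0.2313]
orientation: [[0.112, 0.994, 0.0], [0.994, -0.112, 0.0], [0.0, 0.0, -1.0]]
force: [0.3, 1.4, -0.4]
width: 0.004
```

```bash
cat >> h.py <<'E'
def delta(target,az_deg):
    s=monitor.read_state(); R=np.array(s["orientation"]); p=np.array(s["tool_pos"])
    a=np.radians(az_deg); x=np.array([np.cos(a),np.sin(a),0]); z=np.array([0,0,-1.]); Rt=np.column_stack([x,np.cross(z,x),z])
    from scipy.spatial.transform import Rotation as Ro
    print("t",s["time"],"p",p.round(4),"F",np.round(s["force"],2),"w",round(s["width"],3),"az",np.degrees(np.arctan2(R[1,0],R[0,0])).round(2))
    print("lin mm",(R.T@(np.array(target)-p)*1000).round(1),"turn",Ro.from_matrix(R.T@Rt).as_rotvec().round(3))
E
python3 - <<'E'
from h import *
m=viewer.camera_model("top")
T=lambda c:(240+c[0]/4,100+c[1]/4)
fl=onplane(m,T((75,503)),.045)[:2]; fr=onplane(m,T((346,423)),.045)[:2]
pv=onplane(m,T((207,247)),.068)[:2]; tip=onplane(m,T((170,466)),.066)[:2]
y=(fl-fr); print("len",np.linalg.norm(y)); y/=np.linalg.norm(y); x=np.array([y[1],-y[0]])
print("az",np.degrees(np.arctan2(x[1],x[0])))
o=pv+.04*y
S=lambda p:np.array([(p-o)@x,(p-o)@y])*1000
print("o",o,"foot",S(fl),S(fr),"tip",S(tip),"ring",S(onplane(m,T((197,379)),.037)[:2]),"mouthcorner",S(onplane(m,T((110,307)),.049)[:2]))
print("lever",np.arctan2(*(S(tip)-S(pv))[::-1]*[1,-1]))
delta([0.47,-0.02,0.14],np.degrees(np.arctan2(x[1],x[0])))
E
```

```text
len 0.19658526264814813
az 20.077091704643866
o [ 0.6809437  -0.03093084] foot [-143.08964779   98.44018152] [-143.08964779  -98.14508113] tip [-139.89477917   30.10000338] ring [-82.21854012  -9.14472583] mouthcorner [-17.41671541  35.68125028]
lever 0.4645199628778819
t 1.35 p [0.3539 0.1835 0.2313] F [ 0.34  1.36 -0.43] w 0.004 az 83.59
lin mm [-189.3  138.1   91.3] turn [ 0.    -0.     1.109]
```

Emit:
move_arm(linear=[[-19,14,5],[-38,28,15],[-57,42,25],[-76,56,35],[-95,70,45],[-114,84,55],[-133,98,65],[-152,112,75],[-171,125,85],[-189,138,91],[-189,138,91]], turn=[[0,0,0.11],[0,0,0.22],[0,0,0.33],[0,0,0.44],[0,0,0.55],[0,0,0.66],[0,0,0.77],[0,0,0.88],[0,0,0.99],[0,0,1.11],[0,0,1.11]])

```text
time: 2.45
tool_pos: [0.4711, -0.0193, 0.1393]
orientation: [[0.939, 0.344, -0.001], [0.344, -0.939, -0.0], [-0.001, -0.0, -1.0]]
force: [-0.4, 0.3, -0.1]
width: 0.001
```

```bash
python3 - <<'E'
from h import *
import pickle
delta([0.47,-0.02,0.14],20.08)
m=viewer.camera_model("wrist"); im=viewer.grab_frame("wrist"); cv2.imwrite("pics/w1.png",im); pickle.dump(m,open("w1.pkl","wb"))
E
```

```text
t 2.45 p [ 0.4711 -0.0193  0.1393] F [-0.43  0.32 -0.06] w 0.001 az 20.1
lin mm [-1.3  0.3 -0.7] turn [-0.     0.001  0.   ]
```

View pics/w1.png

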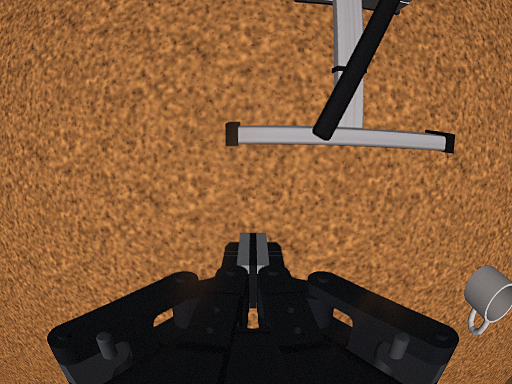

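The wrist view shows the foot from its left cap at (232,134) to its right cap at (450,142). The lever tip is at (322,133), the ring at (349,69) and the mouth edge near the top, around (345,3).

```bash
python3 - <<'E'
from h import *
im=cv2.imread("pics/w1.png")
crop(im,215,0,465,160,3,"pics/w1z.png"); crop(im,200,220,310,330,5,"pics/w1f.png")
E
```

```text
(no output)
```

View pics/w1z.png

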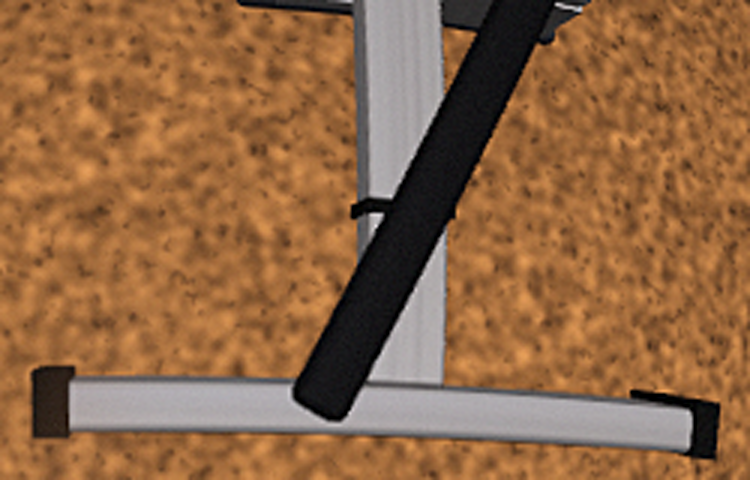

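View pics/w1f.png

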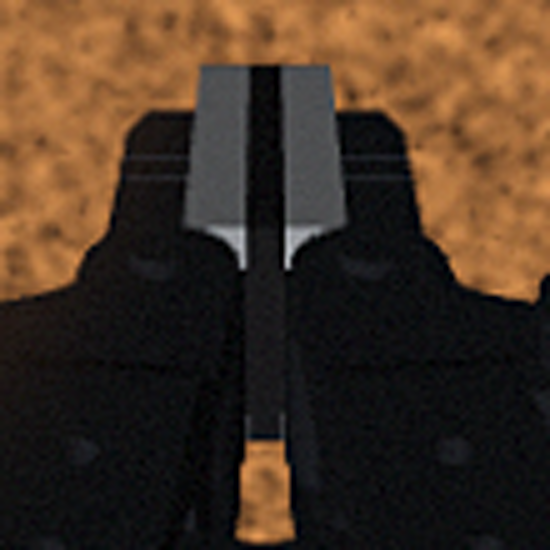

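```bash
python3 - <<'E'
from h import *
import pickle
m=pickle.load(open("w1.pkl","rb"))
R=np.array(monitor.read_state()["orientation"]);p=np.array(monitor.read_state()["tool_pos"])
for d in [(0,0,0),(.011,0,0),(.011,.0065,0),(.011,0,-.019),(.011,0,-.04),(.011,.0145,-.01),(.011,.0145,-.02),(.011,.0145,-.03)]: print(d,projw(m,p+R@np.array(d)).round(1))
C=lambda c:np.array([215+c[0]/3,c[1]/3])
P=lambda c,z:onplanew(m,C(c),z)[:2]
a=[P(c,.045) for c in [(70,432),(380,433),(690,452)]]; b=[P(c,.045) for c in [(70,378),(250,380),(690,408)]]
print(a,b)
y=a[0]-a[2]; L=np.linalg.norm(y); y/=L; x=np.array([y[1],-y[0]]); print("len",L,"az",np.degrees(np.arctan2(x[1],x[0])))
print("cam", m["extrinsics"][:3,3])
o=np.array([.68094,-.03093])
S=lambda p:(np.array([(p-o)@x,(p-o)@y])*1000).round(1)
for q in a+b: print(S(q))
print("capsends",S(P((33,402),.045)),S(P((718,430),.045)))
print("ring",S(P((380,200),.037)),S(P((380,213),.037)),"side",S(P((365,212),.025)))
print("tip",S(P((318,405),.066)),"bar edges",S(P((368,150),.037)),S(P((443,330),.037)),S(P((441,120),.037)))
print("plate edge z0?",S(P((300,7),.004)))
E
```

```text
(0, 0, 0) [252.  251.2]
(0.011, 0, 0) [252.  232.2]
(0.011, 0.0065, 0) [264.6 232.2]
(0.011, 0, -0.019) [251.9 248.6]
(0.011, 0, -0.04) [251.9 272.2]
(0.011, 0.0145, -0.01) [281.9 240.1]
(0.011, 0.0145, -0.02) [283.9 249.3]
(0.011, 0.0145, -0.03) [286.2 259.7]
[array([0.50952434, 0.00781536]), array([ 0.53936037, -0.07078771]), array([ 0.57519701, -0.16962096])] [array([0.52304553, 0.01266367]), array([ 0.5392407 , -0.03193415]), array([ 0.58740854, -0.16342215])]
len 0.1891997498580574 az 20.31050422459112
cam [0.53775343 0.00604134 0.28051825]
[-147.3   95.8]
[-146.6   11.8]
[-147.3  -93.4]
[-132.9   95.7]
[-133.2   48.2]
[-133.7  -91.8]
capsends [-139.2  105.5] [-139.7 -104.2]
ring [-81.5  10.7] [-85.3  10.7] side [-83.6  11.6]
tip [-137.9   34.5] bar edges [-67.3  14. ] [-117.3   -8.6] [-56.  -8.]
plate edge z0? [-12.6  25.3]
```

Emit:
move_arm(linear=[[5,3,15],[10,6,30],[15,9,45],[15,9,60],[15,9,75],[15,9,90],[15,9,103],[15,9,112],[15,9,117],[15,9,117]], turn=[[0,0,-0.004],[0,0,-0.004],[0,0,-0.004],[0,0,-0.004],[0,0,-0.004],[0,0,-0.004],[0,0,-0.004],[0,0,-0.004],[0,0,-0.004],[0,0,-0.004]])

```text
time: 3.5
tool_pos: [0.4874, -0.0205, 0.0231]
orientation: [[0.936, 0.351, -0.001], [0.351, -0.936, 0.0], [-0.001, -0.001, -1.0]]
force: [0.4, -0.6, -0.4]
width: -0.0
```

```bash
cat >> h.py <<'E'
AZ=np.radians(20.31); X=np.array([np.cos(AZ),np.sin(AZ)]); Y=np.array([-X[1],X[0]]); O=np.array([.68094,-.03093])
def S(p): p=np.array(p)[:2]; return (np.array([(p-O)@X,(p-O)@Y])*1000).round(1)
def look(n):
    import pickle
    s=monitor.read_state(); m=viewer.camera_model("wrist"); im=viewer.grab_frame("wrist"); cv2.imwrite(f"pics/{n}.png",im); pickle.dump(m,open(n+".pkl","wb"))
    R=s["orientation"]; F=np.array(s["force"])
    print("t",s["time"],"tcp stand",S(s["tool_pos"]),"z",round(s["tool_pos"][2]*1000,1),"az",np.degrees(np.arctan2(R[1,0],R[0,0])).round(2),"Fstand",round(F[:2]@X,2),round(F[:2]@Y,2),"tau",np.round(s["wrist_torque"],2))
    return m,im
E
python3 - <<'E'
from h import *
m,im=look("w2")
for q in [(-15,0,.037),(-83,0,.037),(-15,0,.049),(-147,40,.045)]:
    w=O+X*q[0]/1e3+Y*q[1]/1e3; print(q,projw(m,[*w,q[2]]).round(1))
E
```

```text
t 3.5 tcp stand [-177.9   77. ] z 23.1 az 20.56 Fstand 0.17 -0.66 tau [-0.02 -0.03  0.  ]
(-15, 0, 0.037) [410.3 -51.5]
(-83, 0, 0.037) [419.9  71.9]
(-15, 0, 0.049) [421.3 -61.6]
(-147, 40, 0.045) [339.7 208.4]
```

View pics/w2.png

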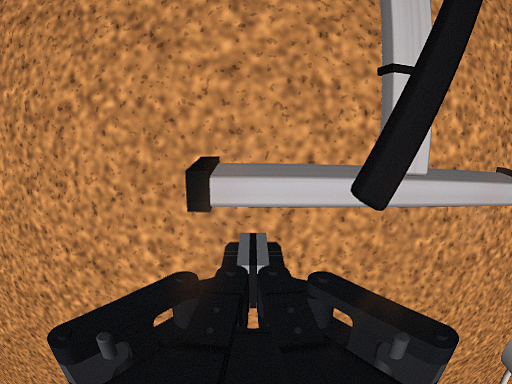

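The face is about 20 mm ahead of the pads. I'll push in most of the way and then measure the ring against the mouth.

Emit:
move_arm(linear=[[6,0,0],[12,0,0],[18,0,0],[24,0,0],[30,0,0],[36,0,0],[42,0,0],[48,0,0],[54,0,0],[60,0,0],[64,0,0],[66,0,0]], turn=[[0,0,0.004],[0,0,0.004],[0,0,0.004],[0,0,0.004],[0,0,0.004],[0,0,0.004],[0,0,0.004],[0,0,0.004],[0,0,0.004],[0,0,0.004],[0,0,0.004],[0,0,0.004]])

```text
time: 4.75
tool_pos: [0.5476, 0.0015, 0.0232]
orientation: [[0.938, 0.347, -0.005], [0.347, -0.938, -0.001], [-0.006, -0.001, -1.0]]
force: [-5.9, -4.2, 5.6]
width: 0.001
```

```bash
python3 - <<'E'
from h import *
m,im=look("w3")
for q in [(-15,0,.037),(-37,0,.037),(-15,0,.049),(-101,40,.045)]:
    w=O+X*q[0]/1e3+Y*q[1]/1e3; print(q,projw(m,[*w,q[2]]).round(1))
E
```

```text
t 4.75 tcp stand [-113.8   76.7] z 23.2 az 20.32 Fstand -7.04 -1.92 tau [-0.76  0.91 -0.05]
(-15, 0, 0.037) [419.   63.1]
(-37, 0, 0.037) [418.3 108.8]
(-15, 0, 0.049) [432.6  60.2]
(-101, 40, 0.045) [334.9 245.8]
```

View pics/w3.png

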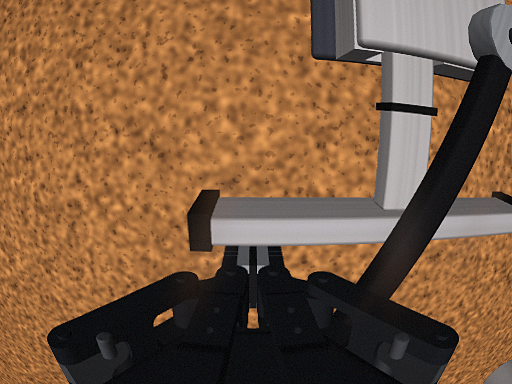

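```bash
python3 - <<'E'
from h import *
import pickle
m=pickle.load(open("w3.pkl","rb")); s=monitor.read_state(); R=np.array(s["orientation"]); p=s["tool_pos"]
for tx in (.0,.011,.02):
  for uv in [(320,272),(268,266),(290,272),(335,275),(440,325),(457,338),(310,300)]:
    o,d=rayw(m,uv); o=R.T@(o-p); d=R.T@d; t=(tx-o[0])/d[0]; q=o+t*d; print(tx,uv,(q*1000).round(1))
im=cv2.imread("pics/w3.png"); crop(im,300,0,512,130,3.7,"pics/w3z.png"); crop(im,180,180,460,350,2.8,"pics/w3f.png")
E
```

```text
0.0 (320, 272) [  0.   30.3 -23.9]
0.0 (268, 266) [  0.    6.4 -17.2]
0.0 (290, 272) [  0.   16.3 -23.1]
0.0 (335, 275) [  0.   36.8 -27.2]
0.0 (440, 325) [  0.   69.  -69.9]
0.0 (457, 338) [  0.   71.9 -78.7]
0.0 (310, 300) [  0.   21.9 -45.5]
0.011 (320, 272) [ 11.   25.5 -42.1]
0.011 (268, 266) [ 11.    5.3 -36.4]
0.011 (290, 272) [ 11.   13.6 -41.4]
0.011 (335, 275) [ 11.   30.9 -44.9]
0.011 (440, 325) [ 11.   58.1 -80.9]
0.011 (457, 338) [ 11.   60.6 -88.4]
0.011 (310, 300) [ 11.   18.3 -60.4]
0.02 (320, 272) [ 20.   21.5 -57. ]
0.02 (268, 266) [ 20.    4.3 -52.2]
0.02 (290, 272) [ 20.   11.4 -56.4]
0.02 (335, 275) [ 20.   26.1 -59.3]
0.02 (440, 325) [ 20.   49.2 -90. ]
0.02 (457, 338) [ 20.   51.3 -96.3]
0.02 (310, 300) [ 20.   15.4 -72.5]
```

View pics/w3z.png

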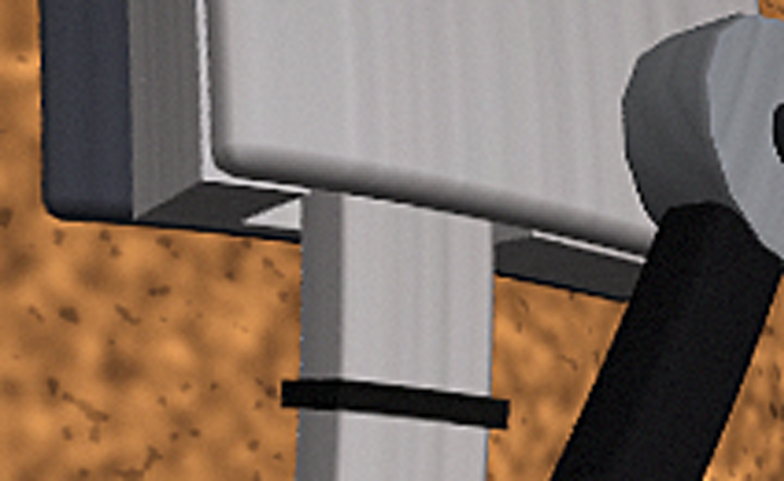

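View pics/w3f.png

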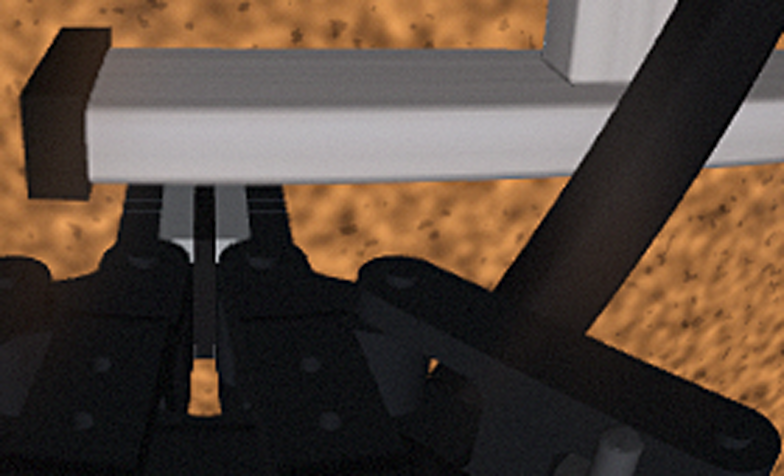

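```bash
python3 - <<'E'
from h import *
import pickle
m=pickle.load(open("w3.pkl","rb"))
C=lambda c:np.array([300+c[0]/3.7,c[1]/3.7])
P=lambda c,z:S(onplanew(m,C(c),z))
print("cam",S(m["extrinsics"][:3,3]))
for c in [(345,195),(415,210),(488,222)]:print("entry z37,39",P(c,.037),P(c,.039))
for c in [(205,182),(300,193)]:print("lip lower z46,49",P(c,.046),P(c,.049))
for c in [(415,206),(550,235),(640,256)]:print("lip lower right z46",P(c,.046),P(c,.049))
for c in [(135,217),(630,300)]:print("base z.004/.006",P(c,.004),P(c,.006))
for c in [(345,379),(345,406),(420,386),(420,416),(485,396),(485,426)]:print("ring",P(c,.037))
C2=lambda c:np.array([180+c[0]/2.8,180+c[1]/2.8])
for c in [(100,103),(350,103),(550,100)]:print("foot top front",S(onplanew(m,C2(c),.045)))
# knob
for c in [(715,120)]:print(P(c,.07))
E
```

```text
cam [-41.9  77.5]
entry z37,39 [-12.1  14.1] [-12.6  15.1]
entry z37,39 [-12.5   3.9] [-13.   5.]
entry z37,39 [-12.2  -7.6] [-12.6  -6.3]
lip lower z46,49 [-14.9  36. ] [-15.6  37. ]
lip lower z46,49 [-14.8  24.4] [-15.5  25.7]
lip lower right z46 [-14.1   9.1] [-14.8  10.8]
lip lower right z46 [-14.2 -11.4] [-14.9  -9.2]
lip lower right z46 [-14.  -27.2] [-14.7 -24.6]
base z.004/.006 [-11.9  32.3] [-12.3  32.8]
base z.004/.006 [-12.5 -62. ] [-12.9 -60.2]
ring [-35.4  13.9]
ring [-38.8  13.7]
ring [-35.2   2.8]
ring [-39.    2.6]
ring [-35.4  -7.5]
ring [-39.3  -7.8]
foot top front [-86.6  93.4]
foot top front [-86.6  54.9]
foot top front [-86.6  21.4]
[ -1.4 -19. ]
```

The ring is at x≈-37.2 and the mouth at about -12 to -15, which leaves 22 to 25 mm to go. I'll raise the tool 6 mm so the finger links clear the lever, and push 19 mm further.

Emit:
move_arm(linear=[[3,0,-1],[6,0,-3],[9,0,-5],[12,0,-6],[15,0,-6],[17,0,-6],[19,0,-6],[19,0,-6]], turn=[[0,0,0],[0,0,0],[0,0,0],[0,0,0],[0,0,0],[0,0,0],[0,0,0],[0,0,0]])

```text
time: 5.6
tool_pos: [0.5626, 0.0083, 0.0271]
orientation: [[0.938, 0.347, -0.012], [0.347, -0.938, -0.001], [-0.012, -0.003, -1.0]]
force: [-6.3, -2.1, -2.5]
width: 0.001
```

```bash
python3 - <<'E'
from h import *
m,im=look("w4"); crop(im,300,20,512,180,3.7,"pics/w4z.png")
E
```

```text
t 5.6 tcp stand [-97.3  77.9] z 27.1 az 20.31 Fstand -6.69 0.2 tau [-0.4   1.12 -0.02]
```

View pics/w4z.png

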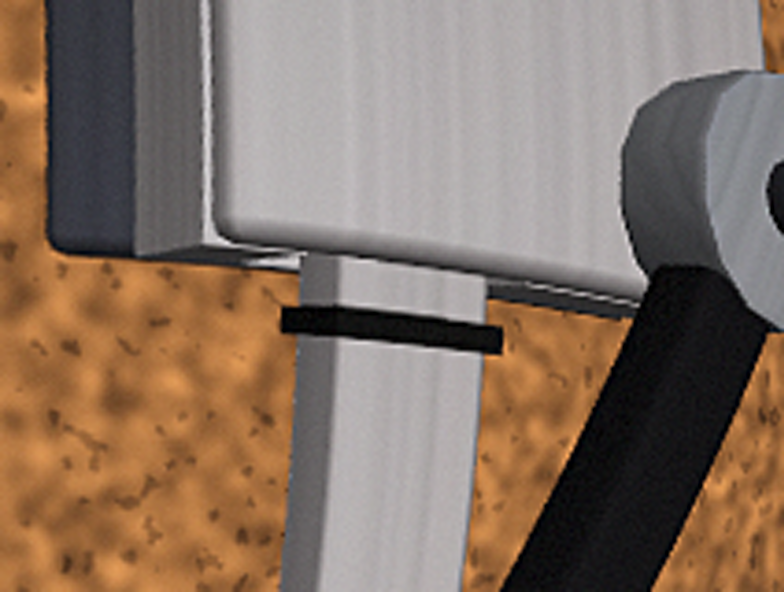

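View pics/w4.png

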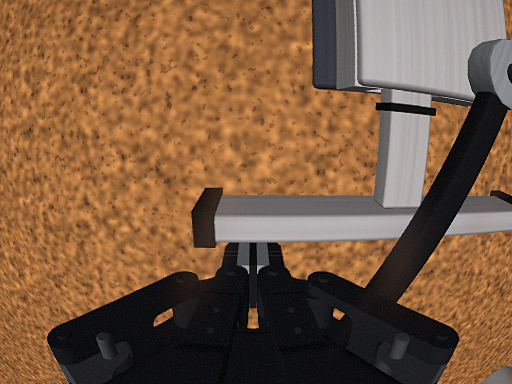

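```bash
python3 - <<'E'
from h import *
import pickle
m=pickle.load(open("w4.pkl","rb"))
C=lambda c:np.array([300+c[0]/3.7,20+c[1]/3.7])
P=lambda c,z:S(onplanew(m,C(c),z))
for c in [(345,255),(415,265),(483,276)]:print("entry z37,39",P(c,.037),P(c,.039))
for c in [(205,242),(300,252),(550,287),(640,300)]:print("lip lower z46,49",P(c,.046),P(c,.049))
for c in [(345,309),(345,336),(420,317),(420,345),(480,324),(480,351)]:print("ring",P(c,.037))
print("base",P((135,256),.005))
a=P((700,270),.066);b=P((510,592),.066);print("lever left-edge",a,b)
a=P((640,290),.066)
print(a)
E
```

```text
entry z37,39 [-12.3  13.7] [-12.5  14.7]
entry z37,39 [-12.4   3.2] [-12.6   4.3]
entry z37,39 [-12.5  -7.8] [-12.7  -6.5]
lip lower z46,49 [-13.3  36. ] [-13.6  37.1]
lip lower z46,49 [-13.4  24.1] [-13.7  25.4]
lip lower z46,49 [-13.3 -12.8] [-13.6 -10.5]
lip lower z46,49 [-12.8 -29.1] [-13.1 -26.5]
ring [-19.2  13.4]
ring [-22.6  13.3]
ring [-19.1   2.1]
ring [-22.8   1.9]
ring [-19.   -7.6]
ring [-22.6  -7.9]
base [-12.5  32.8]
lever left-edge [ -9.7 -21.4] [-48.6   4. ]
[-13.6 -11.4]
```

Emit:
move_arm(linear=[[2,0,0],[4,0,0],[6,0,0],[8,0,0],[8,0,0],[8,0,0]], turn=[[0,0,0],[0,0,0],[0,0,0],[0,0,0],[0,0,0],[0,0,0]])

```text
time: 6.25
tool_pos: [0.5699, 0.011, 0.027]
orientation: [[0.938, 0.347, -0.012], [0.347, -0.938, -0.001], [-0.012, -0.003, -1.0]]
force: [-6.9, -3.1, -4.2]
width: -0.001
```

```bash
python3 - <<'E'
from h import *
m,im=look("w5"); crop(im,300,20,512,180,3.7,"pics/w5z.png")
E
```

```text
t 6.25 tcp stand [-89.5  77.9] z 27.0 az 20.31 Fstand -7.52 -0.52 tau [-0.47  1.14  0.03]
```

View pics/w5z.png

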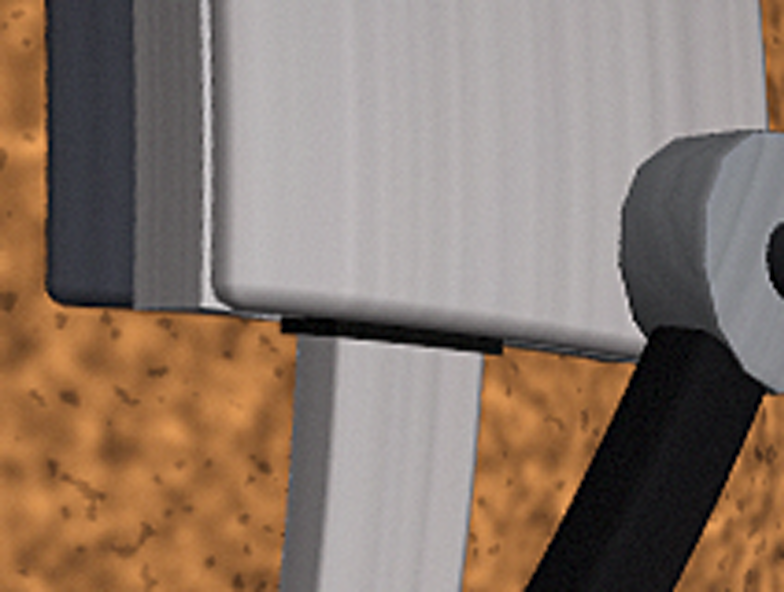

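```bash
python3 - <<'E'
from h import *
import pickle
m=pickle.load(open("w5.pkl","rb"))
print("cam",S(m["extrinsics"][:3,3]))
C=lambda c:np.array([300+c[0]/3.7,20+c[1]/3.7])
P=lambda c,z:S(onplanew(m,C(c),z))
for c in [(345,338),(420,346),(480,352)]:print("ring outer edge",P(c,.037))
for c in [(345,318),(420,326),(480,332)]:print("ring/lip",P(c,.037),P(c,.049))
for c in [(205,307),(270,314),(550,349),(620,357)]:print("lip lower z46,49",P(c,.046),P(c,.049))
print("base",P((135,310),.005))
E
```

```text
cam [-16.7  78.4]
ring outer edge [-15.1  13.3]
ring outer edge [-15.1   1.9]
ring outer edge [-14.9  -7.9]
ring/lip [-12.5  13.4] [-12.9  19.4]
ring/lip [-12.5   2. ] [-12.9   9. ]
ring/lip [-12.3  -7.7] [-12.7   0.2]
lip lower z46,49 [-13.   35.8] [-13.1  36.9]
lip lower z46,49 [-13.2  27.7] [-13.3  29. ]
lip lower z46,49 [-13.5 -13.3] [-13.5 -11. ]
lip lower z46,49 [-13.1 -25.9] [-13.2 -23.3]
base [-12.9  32.7]
```

The ring centre is at -13.1 and the mouth at about -13, so the leg is at its mark, held with 7.5 N and the lever still open. I'll hold briefly, then slide towards the stand's -y (tool +y).

Emit:
move_arm(linear=[[8,0,0],[8,0,0]], turn=[[0,0,0],[0,0,0]])

```text
time: 6.5
tool_pos: [0.5779, 0.0139, 0.0271]
orientation: [[0.938, 0.347, -0.012], [0.347, -0.938, -0.001], [-0.011, -0.003, -1.0]]
force: [-7.5, -2.9, -3.1]
width: -0.003
```

That move was my mistake. Shifts are relative to the pose at the start of the call, so I pushed 8 mm too far. The lever is untouched, so I'll back off 8 mm and hold there.

Emit:
move_arm(linear=[[-3,0,0],[-6,0,0],[-8,0,0],[-8,0,0],[-8,0,0],[-8,0,0],[-8,0,0]], turn=[[0,0,0],[0,0,0],[0,0,0],[0,0,0],[0,0,0],[0,0,0],[0,0,0]])

```text
time: 7.2
tool_pos: [0.5696, 0.0109, 0.0271]
orientation: [[0.938, 0.347, -0.013], [0.347, -0.938, -0.001], [-0.012, -0.003, -1.0]]
force: [-7.3, -3.1, -4.3]
width: -0.0
```

```bash
python3 - <<'E'
from h import *
m,im=look("w6"); crop(im,300,20,512,180,3.7,"pics/w6z.png")
E
```

```text
t 7.2 tcp stand [-89.8  77.9] z 27.1 az 20.31 Fstand -7.95 -0.33 tau [-0.46  1.23  0.01]
```

View pics/w6z.png

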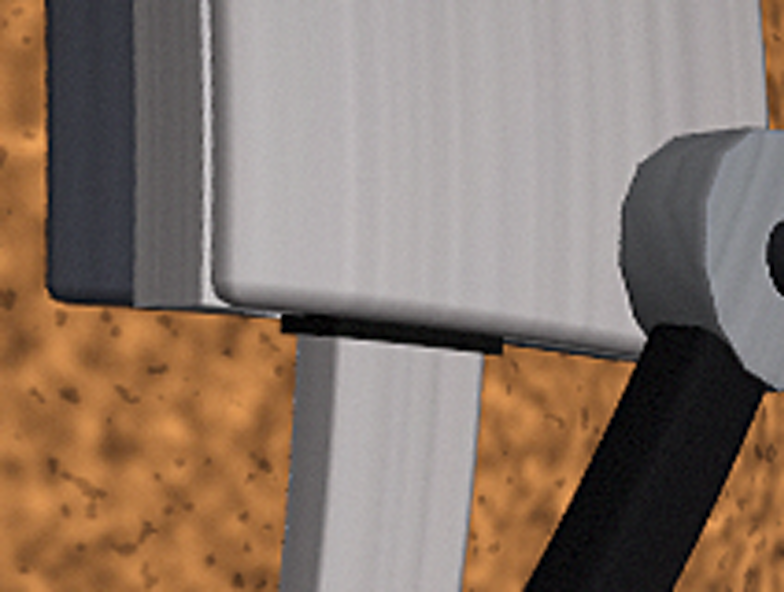

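The leg is back at the mark, with the TCP at x=-89.8, the ring level with the lip and the lever unchanged. Now I'll slide along the foot.

Emit:
move_arm(linear=[[0,4,0],[0,8,0],[0,12,0],[0,16,0],[0,20,0],[0,24,0],[0,28,0],[0,32,0],[0,36,0],[0,40,0]], turn=[[0,0,0],[0,0,0],[0,0,0],[0,0,0],[0,0,0],[0,0,0],[0,0,0],[0,0,0],[0,0,0],[0,0,0]])

```text
time: 8.25
tool_pos: [0.5829, -0.0251, 0.0273]
orientation: [[0.938, 0.346, -0.014], [0.347, -0.938, 0.002], [-0.013, -0.007, -1.0]]
force: [-10.1, 2.7, -0.3]
width: 0.006
```

```bash
python3 - <<'E'
from h import *
m,im=look("w7")
E
```

```text
t 8.25 tcp stand [-89.9  39.5] z 27.3 az 20.28 Fstand -8.49 6.03 tau [0.39 1.59 0.01]
```

View pics/w7.png

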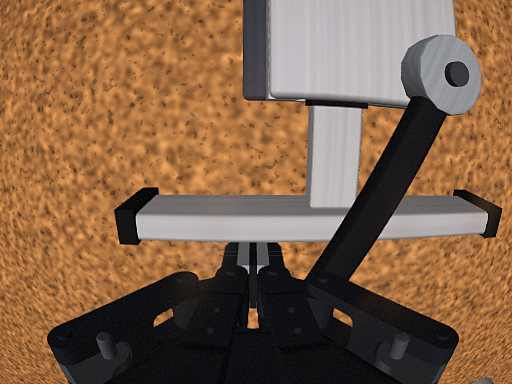

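The leg is holding (x=-89.9, 8.5 N) and the finger is about to reach the lever. I'll carry on.

Emit:
move_arm(linear=[[0,4,0],[0,8,0],[0,12,0],[0,16,0],[0,20,0],[0,24,0],[0,28,0],[0,32,0]], turn=[[0,0,0],[0,0,0],[0,0,0],[0,0,0],[0,0,0],[0,0,0],[0,0,0],[0,0,0]])

```text
time: 9.1
tool_pos: [0.5936, -0.0544, 0.0276]
orientation: [[0.938, 0.346, -0.015], [0.346, -0.938, 0.003], [-0.013, -0.008, -1.0]]
force: [-11.2, 4.6, 3.6]
width: -0.003
```

```bash
python3 - <<'E'
from h import *
m,im=look("w8")
E
```

```text
t 9.1 tcp stand [-90.    8.3] z 27.6 az 20.26 Fstand -8.91 8.2 tau [ 0.54  1.8  -0.  ]
```

View pics/w8.png

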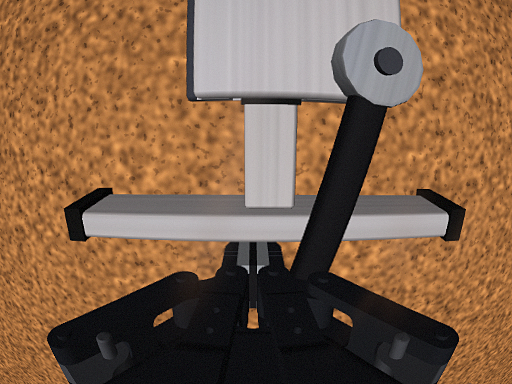

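The lever is sweeping closed and the ring, at (272,101), is still at the lip. About 24 mm remains.

Emit:
move_arm(linear=[[0,4,0],[0,8,0],[0,12,0],[0,15,0],[0,18,0],[0,20,0]], turn=[[0,0,0],[0,0,0],[0,0,0],[0,0,0],[0,0,0],[0,0,0]])

```text
time: 9.75
tool_pos: [0.6002, -0.0732, 0.0277]
orientation: [[0.938, 0.346, -0.016], [0.346, -0.938, 0.003], [-0.014, -0.008, -1.0]]
force: [-13.5, 3.8, 5.1]
width: 0.003
```

```bash
python3 - <<'E'
from h import *
m,im=look("w9"); crop(im,190,40,440,230,3.2,"pics/w9z.png")
E
```

```text
t 9.75 tcp stand [-90.4 -11.7] z 27.7 az 20.27 Fstand -11.38 8.22 tau [ 0.46  1.91 -0.05]
```

View pics/w9z.png

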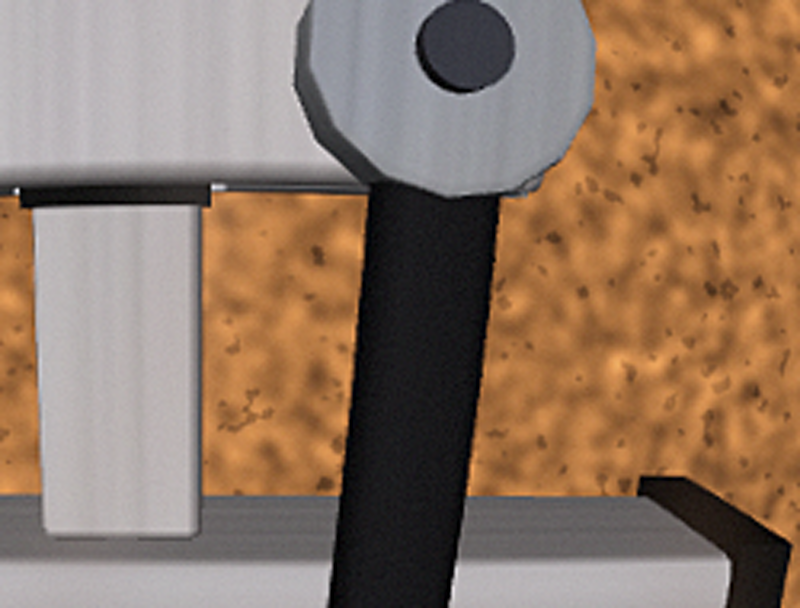

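```bash
cat > ang.py <<'E'
from h import *
import pickle,sys
E
python3 - <<'E'
from h import *
import pickle
m=pickle.load(open("w9.pkl","rb"))
C=lambda c:np.array([190+c[0]/3.2,40+c[1]/3.2])
P=lambda c,z:S(onplanew(m,C(c),z))
for (a,b) in [((368,200),(330,600)),((497,200),(449,600))]:
    a=P(a,.066);b=P(b,.066); print(a,b,"ang",np.arctan2(b[1]-a[1],a[0]-b[0]))
for c in [(45,207),(120,206),(195,204)]: print("ring outer",P(c,.037))
for c in [(15,188),(230,186),(300,188)]: print("lip",P(c,.046))
for c in [(50,188),(120,186),(190,183)]: print("ring/lip",P(c,.037))
a,b=P((50,400),.037),P((200,400),.037);print("bar",a,b)
for c in [(300,560),(500,560)]:print("foot top front/back",P(c,.045))
E
```

```text
[-15.2 -29. ] [-60.8 -26.3] ang 0.059141476379596096
[-14.5 -43.4] [-61.  -40.7] ang 0.057999393207952964
ring outer [-15.6  10.4]
ring outer [-15.8   0. ]
ring outer [-15.6 -10.2]
lip [-13.1  12.7]
lip [-13.4 -14.7]
lip [-13.5 -23.6]
ring/lip [-13.    9.7]
ring/lip [-13.   0.]
ring/lip [-12.7  -9.5]
bar [-42.8  10.4] [-42.9 -10.8]
foot top front/back [-63.7 -24.7]
foot top front/back [-63.9 -53.7]
```

The lever is at about 0.058 rad and the ring about 0.5 mm short of the mouth. One last small move should bring the lever to its stop.

Emit:
move_arm(linear=[[0.3,2,0],[0.6,4,0],[1,6,0],[1,6,0],[1,6,0],[1,6,0]], turn=[[0,0,0],[0,0,0],[0,0,0],[0,0,0],[0,0,0],[0,0,0]])

```text
time: 10.4
tool_pos: [0.6024, -0.0786, 0.0276]
orientation: [[0.938, 0.346, -0.017], [0.347, -0.938, 0.003], [-0.015, -0.009, -1.0]]
force: [-14.5, 2.9, 5.0]
width: 0.0
```

```bash
python3 - <<'E'
from h import *
m,im=look("w10"); crop(im,190,40,440,230,3.2,"pics/w10z.png")
E
```

```text
t 10.4 tcp stand [-90.2 -17.4] z 27.6 az 20.28 Fstand -12.57 7.71 tau [ 0.36  2.16 -0.04]
```

View pics/w10z.png

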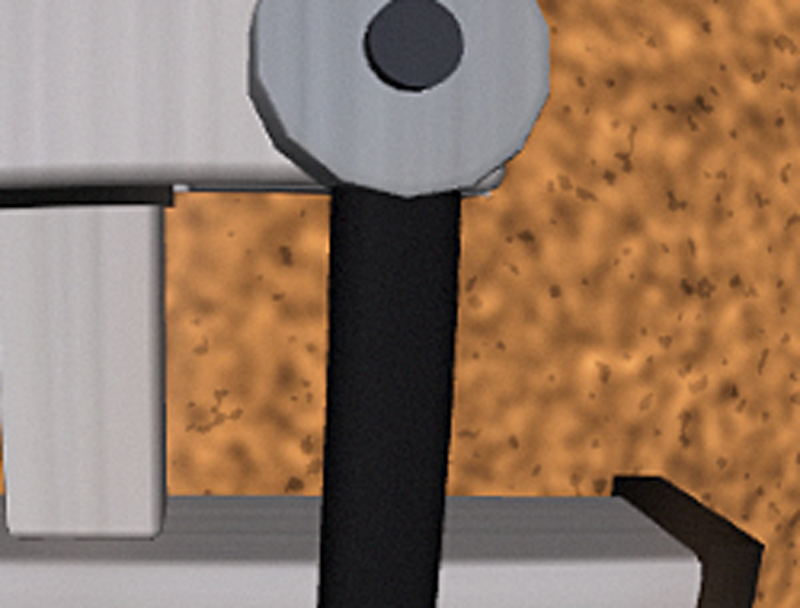

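```bash
python3 - <<'E'
from h import *
import pickle
m=pickle.load(open("w10.pkl","rb"))
C=lambda c:np.array([190+c[0]/3.2,40+c[1]/3.2])
P=lambda c,z:S(onplanew(m,C(c),z))
for (a,b) in [((331,200),(318,600)),((460,200),(437,600))]:
    a=P(a,.066);b=P(b,.066); print(a,b,"ang",np.arctan2(b[1]-a[1],a[0]-b[0]))
for c in [(50,207),(120,206),(165,204)]: print("ring outer",P(c,.037))
for c in [(50,188),(120,187)]: print("ring/lip",P(c,.037))
for c in [(200,188),(300,190)]: print("lip",P(c,.046))
a,b=P((166,220),.037),P((160,530),.037);print("bar edge",a,b,np.arctan2(b[1]-a[1],a[0]-b[0]))
E
```

```text
[-15.1 -30.7] [-60.5 -30.6] ang 0.002202639609674829
[-14.5 -44.8] [-60.7 -44.9] ang -0.002164498784230586
ring outer [-15.5   4. ]
ring outer [-15.6  -5.7]
ring outer [-15.4 -11.8]
ring/lip [-12.9   3.9]
ring/lip [-13.   -5.7]
lip [-13.5 -16.6]
lip [-13.6 -29.2]
bar edge [-17.6 -11.9] [-61.9 -10.7] 0.027081413644910436
```

Emit:
move_arm(linear=[[0.4,0.5,0],[0.4,0.5,0],[0.4,0.5,0],[0.4,0.5,0],[0.4,0.5,0]], turn=[[0,0,0],[0,0,0],[0,0,0],[0,0,0],[0,0,0]])

```text
time: 10.95
tool_pos: [0.6024, -0.0786, 0.0276]
orientation: [[0.938, 0.346, -0.018], [0.346, -0.938, 0.003], [-0.016, -0.01, -1.0]]
force: [-15.5, 4.3, 5.4]
width: 0.001
```

```bash
python3 - <<'E'
from h import *
m,im=look("w11"); crop(im,150,40,400,230,3.2,"pics/w11z.png"); cv2.imwrite("pics/top2.png",viewer.grab_frame("top"))
E
```

```text
t 10.95 tcp stand [-90.2 -17.5] z 27.6 az 20.27 Fstand -13.06 9.41 tau [ 0.46  2.29 -0.02]
```

View pics/w11z.png

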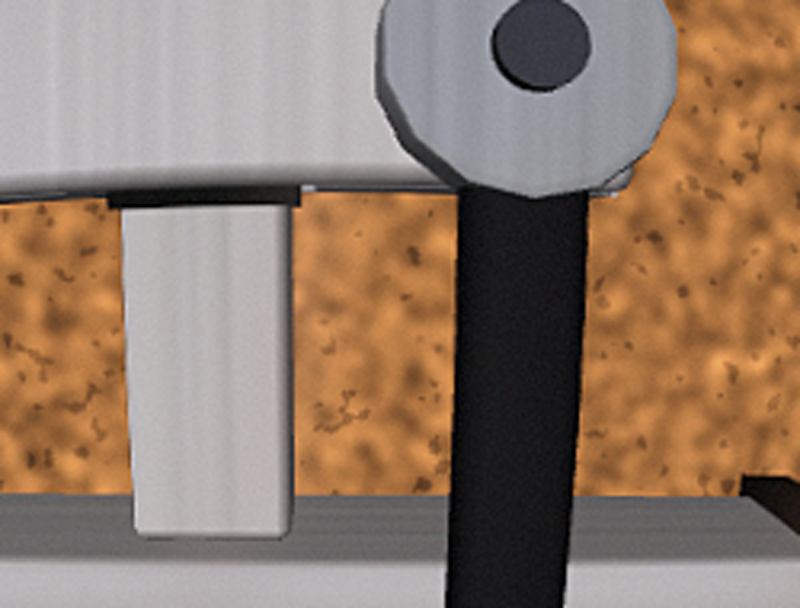

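View pics/top2.png

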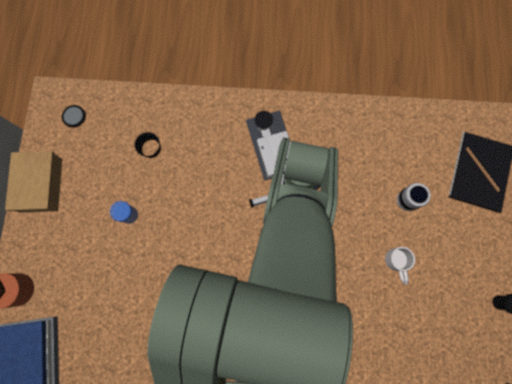

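The lever is at its stop: the last nudge raised the side force without moving the tool. The ring is still level with the lip and the tool is steady at x=-90.2. The top view shows the canister (120,212), hood (148,145), lens (415,196) and cup (400,259) all unmoved.

```bash
python3 -c "
from bench import workorder; print(workorder.close_job())"
```

```text
the job is handed in; nothing more can be done
None
```

I pushed the leg in by its foot until the ring was level with the clamp mouth, then slid the closed fingers along the foot to sweep the lever shut. I handed the job in at about 11 s, with the arm still holding the leg. The hand-in gives no verdict, so these are my own measurements.

**Last checks:**
- **Ring:** its centre was about 0.5 mm outside the mouth face. Different edges of the clamp gave the mouth as -12.5 to -13.6 mm in my frame, so allow about 1 mm either way.
- **Lever:** about 0.00 rad, and at its stop: a last 0.5 mm nudge raised the side force from 7.7 to 9.4 N without moving the tool.
- **Hold:** the tool was steady with about 13 N along the leg. That is more than the spring alone, so some of it probably comes from friction at the lever and foot.
- **Bystanders:** the canister, lens, hood and cup were unmoved in the top view.

**One mistake:** while holding at the mark, with the lever still open, I pushed the leg about 8 mm too far. I backed off and held at the mark again for about 0.5 s before touching the lever.

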